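# Stamp a vent blade on the bench percussion stamp

## Robot

A 6-joint arm with a two-finger parallel gripper is mounted at the origin on the work surface; the furniture and walls round the work are solid. World frame = base frame: x ahead of the robot, y to its left, z up, the work surface at z = 0. Lengths are in m, angles in rad, forces in N, time in s.
With the tool pointing down it reaches from about 0.275 to 0.75 m from the base axis. Payload 10.2 kg.
Tool frame: the origin (TCP) lies at the very end of the fingers, on their centre line; the grasp point (between the pads) lies 19 mm behind it (ctrl.grip_point_offset is the y of the grasp point in the tool frame, in m); y points along the fingers, z is the direction in which the jaws open and shut, and the axes are right-handed (so a half turn about y gives the same grasp; the last joint's range is limited). The gripper opens to 85 mm and grips with 20 to 120 N. Pads are 22 mm wide; open, the fingers measure 114 mm over their backs; the gripper's body (76 mm by 85 mm) begins 54 mm behind the grasp point. The pads swing forward as they close: fully open they stand 13 mm farther back than shut.
Start: joints at [-1.421, 0.313, 1.498, -0, 1.331, -0.223], TCP at [0.191, -0.489, 0.231] pointing down, gripper open.
Joint ranges: [-2.94, 2.94], [-0.97, 2.17], [0.19, 2.56], [-1.23, 4.37], [0.02, 3.11], [-2.88, 2.88]. Speed limits (rad/s): [2.39, 2.39, 3.01, 3.14, 3.14, 3.14].

## Interface

Orientations are given as a 3x3 rotation matrix whose columns are the frame's x, y, z axes.
In Python, from plant import get_state, grab_frame, calibration, close_job, models, ctrl gives the robot as it stands. The module is installed in compiled form; this text tells all that it offers.
- The arm moves only by the tool arm_command, never from a script. Its argument "increments" is a list that holds one entry, the list of rows, each a list of 4 numbers: the shift along the tool's x, y, z in m, then the turn about the tool's y in degrees. A call has 1 to 20 rows; each row shifts and turns the pose as measured when the row begins, along the tool's axes as they then stand; what a row does not reach is not made up. A row lasts 1/12 s, in which the tool goes at most 41.7 mm and 7.16 degrees, less where a joint would pass 70% of its speed; a pose out of reach is approached as far as the arm can. A call with a gripper value outside its range is refused whole. "fingers" is the gripper's target within -1 to 1 (fully open at 1, half-way at 0, shut at -1), set as the call begins (left out, the last holds). The fingers move at their own pace and stop on an object; "grip_force" is the grip in N (left out, the last holds). Time passes only in rows, so rows that do not move let the fingers close. It gives the time, the measured TCP pose, the force and the opening at its end, in the units of the state.
- get_state(): the state, without advancing time (a new reading comes with each control period).
- grab_frame(name): name is "scene" or "top" or "wrist"; returns (picture, depth): 384x512x3 uint8, blue, green, red; 384x512 float32, m along the optical axis (not along the pixel's ray), 0 where there is no reading.
- calibration(name): a dict with "fx", "fy", "cx", "cy" (pixels), "dist_coeffs" ([k1, k2, p1, p2, k3] as OpenCV has them; the pictures are not rectified), "view" (4x4, takes a point from world to camera coordinates); the wrist camera has in their place "tool_from_camera" (4x4, takes a point from camera to tool coordinates, whose origin is the TCP and whose axes are the tool frame's). Camera axes: x right, y down, z forward; pixel columns grow to the right and rows downward; lengths in m; the calibration is good to about 2 mm. A picture is of the moment at which its call begins: read the wrist's pose just before it. calibration takes no time and is no camera call.
- close_job(): hands the job in, once; it reports no verdict.
Trained networks look in the newest picture that a camera, given by its name, has taken for a name from the list of things; names that differ only in an ending like _2 or _b are one class to them, and where a whole thing is asked for, a point or a joint stands for the part that bears it (a point fixed in the world has none). Each returns a list of dicts, best first, with "confidence" (0 to 1); they miss things now and then, are a little off and sometimes report something else, mostly with a low value. They report only what shows in the picture. A call takes as long as a camera call. They do not tell look-alikes from the thing itself.
- models.search_frame(camera, thing): "rect" ([left, top, right, bottom] in pixels, round what is visible of it).
- models.regions_of(camera, thing): "pixels" (384x512 bool, what is visible of it) and "rect" ([left, top, right, bottom] in pixels, round what is visible of it).
- models.landmark_of(camera, thing): "pixel" ([column, row] in pixels: a listed point, or the origin of a listed thing).
The state is a dict: "time_s": time; "qpos": joint angles; "joint_vel": joint speeds; "tau": joint torques, N m; "tool_pos": TCP position; "tool_rot": TCP orientation; "wrist_force": force on the tool from outside, world axes, zero at the start; "ft_torque": the same for the moment, N m; "opening": finger opening in m.
Only numpy, scipy, OpenCV 4.12 (cv2) and the standard library are available. Lean on these libraries where they do the work, as an engineer would, in place of code of your own. Each camera call takes 0.05 s, during which the arm holds its last target.

## Task

Put the inspection mark on the vent blade that lies in the stamp's tray. First push the tray all the way in under the striker and let go, so that its push-push latch holds it; then draw the striker up by its knob until the sear catches, let go of it, and press the sear's paddle down to fire it onto the blade. Leave the tray latched with the blade in its nest, and leave the tools and parts round about where they lie.

Things in the scene. Friction and masses are not known exactly. Their poses are not given: they have to be found in the camera images.
- stamp: Percussion stamp, a small bench press fixed to the bench: grey base plate 170 x 124 x 12 mm, two posts at its back carrying a grey head, and in the head's front an upright steel barrel (36 mm across, cap top 161 mm above the bench). Origin on the bench under the barrel's axis; x points from the tray's front to the posts (the way the tray goes in), y to the left, z up. Turned by up to 0.35 rad.
- tray_lip (a point): Centre of the front face of the tray's upright push lip, an aluminium plate 52 mm wide (along the stamp's y), 34 mm high and 8 mm thick; the lip spans 13.5 to 47.5 mm above the bench and faces the stamp's -x. At the start the face is 155 mm in front of the barrel's axis, with nothing in front of it. The tray slides along the stamp's x only.
- tray (a joint): How far the tray is pushed in, m. 0: fully out, held there by a light spring (2 N; 4.6 N when in). 0.0665: hard stop. Pushed to the stop (0.0635 is the least) and let go, it springs back 6 mm and stays latched at 0.060. Let go short of that it slides out again. Pushed to the stop a second time it unlatches and slides out when let go.
- knob (a point): Centre of the striker's pull knob, an upright knurled dark steel cylinder of 26 mm diameter and 20 mm height on a 10 mm rod at the top of the barrel, 182 mm above the bench when at rest; free space of 11 mm between the knob's underside and the barrel's cap. It moves straight up with the striker.
- striker (a joint): Height of the striker above its rest, m. 0: at rest, its tip 2 to 6 mm above the blade. It is drawn up against a spring (480 N/m: 14 N at 0.029). From 0.0285 up (stop at 0.033) the sear is snapped in under it; let go then, it settles at 0.026, cocked. Let go earlier, it drops back.
- paddle (a point): Middle of the top face of the sear's thumb paddle, a ribbed dark steel plate 26 mm (along the stamp's x) by 24 mm on an arm that sticks out from the barrel to the stamp's -y side; 133 mm above the bench and 82 mm from the barrel's axis. It is pressed straight down from above; it dips by itself while the striker passes and comes back when the sear catches.
- sear (a joint): Angle of the sear, rad. 0: paddle up (a spring brings it back). It grows as the paddle goes down, 58 mm from its pivot. With the striker cocked the paddle takes about 5 N, and the sear lets go by 0.2 rad (12 mm down); stop at 0.34 rad (19 mm).
- blade_mid (a point): Centre of the black moulded vent blade to be marked, 96 x 37 x 15 mm, lying loose in the tray's nest (8 mm high white walls) with its long side along the stamp's x. It rides in with the tray.
- strike_point (a point): Point on the barrel's axis, 34.5 mm above the bench, where the striker hits; fixed to the stamp.
- next_blade: Bystander: another black vent blade 96 x 37 x 15 mm lying on the bench, to the left. Origin at the centre of its underside.
- driver: Bystander: screwdriver with a red handle, 189 mm long, lying on the bench. Origin at the centre of its underside.
- cutter: Bystander: flush cutters with blue grips, 140 x 62 x 16 mm, lying to the right. Origin at the centre of its underside.
- glue: Bystander: white glue bottle with a red nozzle, 42 mm across and 119 mm high, standing to the right. Origin at the centre of its underside.
Not all that is in view belongs to the job. What is shaped like the part that bears blade_mid but pink or yellow is not meant.

How it is judged:
On the way, in this order (a step that is already met when the one before it is completed fails the run):
1. the tray stays latched in, with the robot off the stamp (value of joint tray between 0.057 and 0.062 m and contact force between each of the fingers, the arm and stamp below 0.2 N), for 0.3 s.
2. the striker stays up on the sear, with the robot off the stamp and the tray latched (all of step 1 and value of joint striker above 0.023 m), for 0.3 s.
3. the sear is tripped and the striker flies down past its rest onto the blade, the tray still latched (value of joint striker below -0.002 m and value of joint tray between 0.057 and 0.062 m and horizontal distance between blade_mid and strike_point below 0.006 m).
At the end, for the whole second after the job is handed in: The tray is latched (57 to 62 mm in), the striker is back within 3 mm of its rest, the sear's paddle is up (under 0.05 rad), and the blade lies in its nest under the striker (centre within 6 mm of the barrel's axis and less than 31 mm above the bench) (value of joint tray between 0.057 and 0.062 m and value of joint striker between -0.003 and 0.003 m and value of joint sear below 0.05 rad and horizontal distance between blade_mid and strike_point below 0.006 m and height (world z) of blade_mid below 0.031 m); the robot touches nothing.
It fails at once if the striker is drawn up while the tray is not home (value of joint striker above 0.015 m and value of joint tray below 0.055 m).
It fails at once if a bystander is moved by more than 30 mm (distance of any of next_blade, driver, cutter, glue from where it was at the start of the episode above 0.03 m).
It also fails if it takes over 54 s, if anything falls off the work surface, if the arm or the gripper's body presses on something with over 40 N, if the wrist force passes 120 N, or if a joint passes its speed limit or range.

## Working session

There is one attempt and no reset: what is moved stays moved. The work goes in short steps, Python scripts to look and compute and a tool call to move; the robot and the scene stay as the last step left them, time stands still between calls to the robot, and variables do not carry over. Pictures are saved under pics/ and viewed, and the job is handed in when it is done.

Besides the shell and the picture viewer there is one more tool, called after "Call:" by a JSON object that holds its "api" and its "payload", one argument or row to a line. arm_command: Moves the arm, as the interface text tells. Its arguments: {"type":"object","properties":{"increments":{"type":"array"},"fingers":{"type":"number"},"grip_force":{"type":"number"}},"required":["increments"]}

```bash
mkdir -p pics
cat > h.py <<'E'
import numpy as np, cv2
from plant import get_state, grab_frame, calibration, close_job, models, ctrl
def K(c): return np.array([[c['fx'],0,c['cx']],[0,c['fy'],c['cy']],[0,0,1.]]),np.array(c['dist_coeffs'],float)
def ray(name,px):
    c=calibration(name);k,d=K(c)
    u=cv2.undistortPoints(np.array([[px]],float),k,d)[0,0]
    r=np.array([u[0],u[1],1.])
    if 'view' in c: M=np.linalg.inv(np.array(c['view']))
    else:
        s=get_state();T=np.eye(4);T[:3,:3]=s['tool_rot'];T[:3,3]=s['tool_pos'];M=T@np.array(c['tool_from_camera'])
    return M[:3,3],M[:3,:3]@r
def atz(name,px,z):
    o,r=ray(name,px);return o+r*(z-o[2])/r[2]
def atd(name,px,d):
    o,r=ray(name,px);return o+r*d
def proj(name,P):
    c=calibration(name);k,d=K(c);V=np.array(c['view'])
    return cv2.projectPoints(np.array(P,float).reshape(-1,3),cv2.Rodrigues(V[:3,:3])[0],V[:3,3],k,d)[0][:,0]
E
python3 - <<'E'
from h import *
s=get_state();print(s);print(ctrl.grip_point_offset)
for n in('scene','top'):
    p,d=grab_frame(n);cv2.imwrite(f'pics/{n}0.png',p);np.save(f'{n}d.npy',d)
    c=calibration(n);print(n,np.linalg.inv(c['view'])[:3].round(3).tolist())
    for t in ['tray_lip','knob','paddle','blade_mid','stamp','next_blade','driver','cutter','glue']:
        r=models.landmark_of(n,t)
        print(t,[(np.round(q['pixel']).tolist(),round(q['confidence'],2)) for q in r[:4]])
print(get_state()['time_s'])
E
```

```text
{'time_s': 0.0, 'qpos': array([-1.42141665e+00,  3.13450549e-01,  1.49846058e+00, -2.40903806e-05,
        1.33097409e+00, -2.23403179e-01]), 'joint_vel': array([ 0.00010599,  0.00206832,  0.00053346,  0.00073707,  0.00094209,
       -0.00094338]), 'tau': array([-2.03444042e-04, -4.12273049e+01, -2.59740865e+01, -1.61099742e-04,
        4.21444580e-03,  5.35317881e-06]), 'tool_pos': array([ 0.19115111, -0.48868452,  0.23072595]), 'tool_rot': array([[-9.31315353e-01, -2.15504852e-04,  3.64213764e-01],
       [-3.64213733e-01,  1.27468040e-03, -9.31314518e-01],
       [-2.63553351e-04, -9.99999164e-01, -1.26561926e-03]]), 'wrist_force': array([0.27964577, 0.23214037, 0.29963338]), 'ft_torque': array([-0.04596766,  0.04448227,  0.03158361]), 'opening': 0.08536083662711327}
-0.0187
scene [[0.826, -0.254, 0.504, -0.225], [-0.564, -0.398, 0.723, -1.134], [0.017, -0.881, -0.472, 0.819]]
tray_lip []
knob [([274.0, 229.0], 0.65), ([302.0, 289.0], 0.62), ([289.0, 182.0], 0.42)]
paddle [([307.0, 206.0], 0.59)]
blade_mid [([327.0, 250.0], 0.53), ([275.0, 231.0], 0.51)]
stamp [([285.0, 231.0], 0.92)]
next_blade [([213.0, 191.0], 0.4)]
driver []
cutter [([300.0, 289.0], 0.92)]
glue [([342.0, 275.0], 0.59)]
top [[0.029, -0.982, 0.187, 0.297], [-1.0, -0.029, 0.001, -0.054], [0.004, -0.187, -0.982, 1.345]]
tray_lip [([312.0, 167.0], 0.71), ([284.0, 230.0], 0.64)]
knob []
paddle [([314.0, 166.0], 0.53), ([145.0, 234.0], 0.2), ([370.0, 237.0], 0.19)]
blade_mid [([337.0, 165.0], 0.9), ([229.0, 192.0], 0.72), ([277.0, 198.0], 0.69)]
stamp [([280.0, 182.0], 0.73)]
next_blade [([152.0, 198.0], 0.71)]
driver [([146.0, 237.0], 0.78)]
cutter [([372.0, 236.0], 0.93)]
glue [([372.0, 187.0], 0.5)]
1.0
```

Run:
```python
import cv2
a=cv2.imread('pics/scene0.png');b=cv2.imread('pics/top0.png')
cv2.imwrite('pics/s1.png',cv2.resize(a[140:320,190:400],None,fx=3.3,fy=3.3,interpolation=cv2.INTER_CUBIC))
cv2.imwrite('pics/t1.png',cv2.resize(b[120:290,130:400],None,fx=2.9,fy=2.9,interpolation=cv2.INTER_CUBIC))
```

```text
(no output)
```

View pics/s1.png

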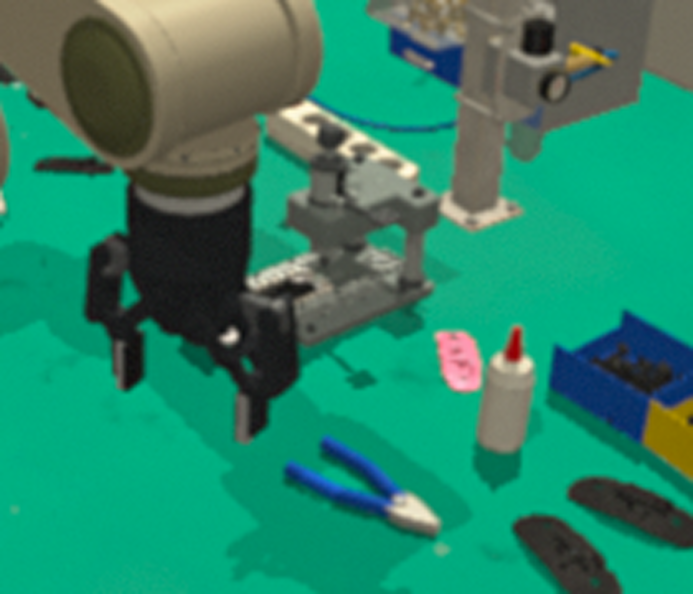

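View pics/t1.png

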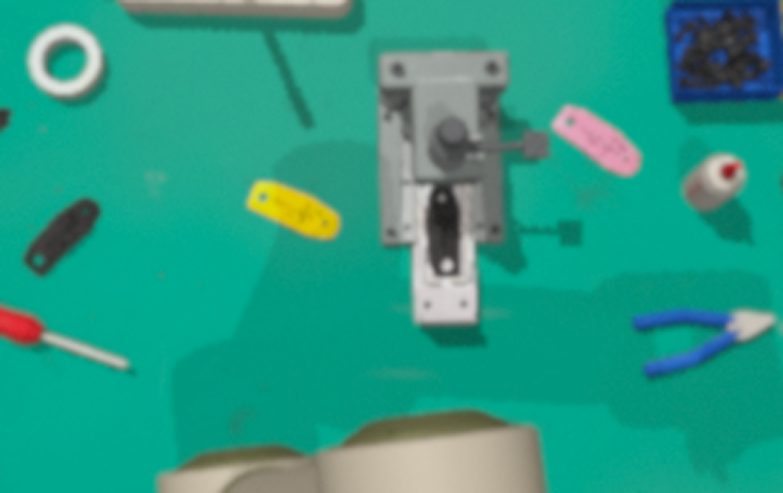

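View pics/scene0.png

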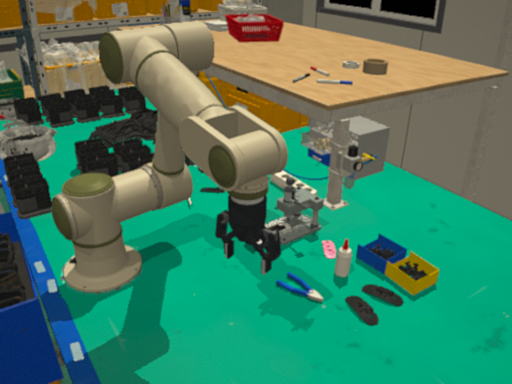

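The scene shows the stamp behind the gripper. In the top view, the knob is at about (286,165), the paddle at (314,169) and the tray lip at (283,231). The black blade in the tray is at (283,197). The yellow and pink blades, and the black one at far left (152,198), aren't the target. I'll zoom in next to fit the stamp pose.

Run:
```python
import cv2,numpy as np
b=cv2.imread('pics/top0.png')[132:238,255:325]
b=cv2.resize(b,None,fx=5.6,fy=5.6,interpolation=cv2.INTER_CUBIC)
for i in range(0,70,10): cv2.putText(b,str(255+i),(int(i*5.6),10),0,.35,(0,0,255));cv2.line(b,(int((i+.5)*5.6),0),(int((i+.5)*5.6),600),(0,0,255),1) 
for i in range(0,106,10): cv2.putText(b,str(132+i),(0,int(i*5.6)+10),0,.35,(0,255,255));cv2.line(b,(0,int((i+.5)*5.6)),(400,int((i+.5)*5.6)),(0,0,255),1)
cv2.imwrite('pics/t2.png',b)
```

```text
(no output)
```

View pics/t2.png

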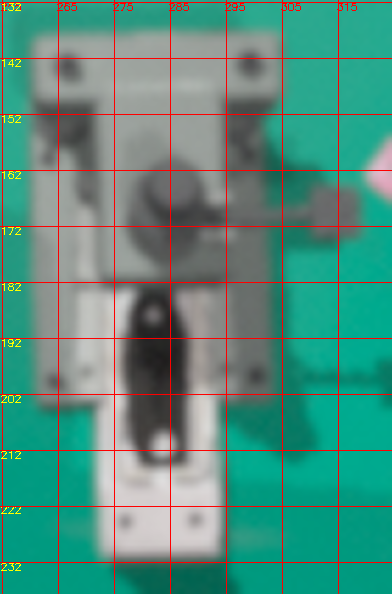

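Run:
```python
from h import *
from scipy.optimize import least_squares
# stamp coords, pixel
L=[((0,0,.192),(285,165)),((0,-.082,.133),(314.5,169.4)),((-.155,.026,.0475),(272.3,231.3)),((-.155,-.026,.0475),(294.3,231.3))]
P=np.array([l[0] for l in L]);Q=np.array([l[1] for l in L],float)
def W(v,P):
    c,s=np.cos(v[2]),np.sin(v[2]);return P@np.array([[c,s,0],[-s,c,0],[0,0,1]])+[v[0],v[1],0]
f=lambda v:(proj('top',W(v,P))-Q).ravel()
r=least_squares(f,[.45,-.1,0]);print(r.x,r.fun.reshape(-1,2).round(1))
v=r.x
d=np.load('topd.npy')
for n,p in [('knob',(285,165)),('paddle',(314,169)),('lip',(283,229)),('bladefront',(283,200)),('base',(263,190))]:
    print(n,atd('top',p,d[p[1],p[0]]).round(4))
for n,p in [('knob',(0,0,.182)),('paddle',(0,-.082,.133)),('lip',(-.155,0,.03))]: print(n,W(v,np.array([p])).round(4))
```

```text
[ 0.5822716  -0.12725929  0.04696594] [[ 0.2  0.1]
 [-0.4  0.5]
 [ 1.8 -0.1]
 [-1.7 -0.5]]
knob [ 0.5826 -0.1267  0.1919]
paddle [ 0.5889 -0.209   0.1315]
lip [ 0.4336 -0.1337  0.0415]
bladefront [ 0.5189 -0.1329  0.0292]
base [ 0.5498 -0.0747  0.0119]
knob [[ 0.5823 -0.1273  0.182 ]]
paddle [[ 0.5861 -0.2092  0.133 ]]
lip [[ 0.4274 -0.1345  0.03  ]]
```

Call:
{"api": "arm_command", "payload": {
  "increments": [
    [[0,0,0,7],[0,0,0,7],[0,0,0,4.7],[-0.0165,0,-0.0286,0],[-0.0165,0,-0.0286,0],[-0.0165,0,-0.0286,0],[-0.0165,0,-0.0286,0],[-0.0165,0,-0.0286,0],[-0.0165,0,-0.0286,0],[-0.0165,0,-0.0286,0],[-0.0165,0,-0.0286,0],[-0.0165,0,-0.0286,0],[-0.0165,0,-0.0286,0],[-0.0165,0,-0.0286,0],[-0.0165,0,-0.0286,0],[0,0,0,0]]
  ],
  "fingers": -1,
  "grip_force": 80
}}

```text
time_s: 2.33
tool_pos: [0.3849, -0.1251, 0.2311]
tool_rot: [[-1.0, 0.003, 0.024], [-0.024, -0.002, -1.0], [-0.003, -1.0, 0.002]]
wrist_force: [0.3, -0.9, 1.0]
opening: 0.0002
```

```bash
cat >> h.py <<'E'
V=(.5823,-.1273,.047)
def st(p):
    c,s=np.cos(V[2]),np.sin(V[2]);p=np.array(p)
    return np.array([V[0]+c*p[0]-s*p[1],V[1]+s*p[0]+c*p[1],p[2]])
def go(p):
    s=get_state();d=st(p)-s['tool_pos'];R=s['tool_rot']
    c=np.array([np.sin(V[2]),-np.cos(V[2])]);z=R[:2,2]
    a=np.degrees(np.arctan2(z[1],z[0])-np.arctan2(c[1],c[0]))
    print('t',s['time_s'],'pos',s['tool_pos'].round(4),'tool delta',(R.T@d).round(4),'turn for jaw||y',a.round(2),'op',s['opening'].round(4),'F',s['wrist_force'].round(1))
E
python3 - <<'E'
from h import *
go((-.21,0,.025))
p,d=grab_frame('wrist');cv2.imwrite('pics/w1.png',p)
p,d=grab_frame('top');cv2.imwrite('pics/t3.png',cv2.resize(p[120:290,190:340],None,fx=3.5,fy=3.5,interpolation=cv2.INTER_CUBIC))
E
```

```text
Traceback (most recent call last):
  File "h.py", line 27, in go
    print('t',s['time_s'],'pos',s['tool_pos'].round(4),'tool delta',(R.T@d).round(4),'turn for jaw||y',a.round(2),'op',s['opening'].round(4),'F',s['wrist_force'].round(1))
                                                                                                                       ^^^^^^^^^^^^^^^^^^
AttributeError: 'float' object has no attribute 'round'
```

```bash
sed -i "s/s\['opening'\].round(4)/round(s['opening'],4)/" h.py
python3 - <<'E'
from h import *
go((-.21,0,.025))
p,d=grab_frame('wrist');cv2.imwrite('pics/w1.png',p);np.save('w1d.npy',d)
p,d=grab_frame('top');cv2.imwrite('pics/t3.png',cv2.resize(p[120:290,190:340],None,fx=3.5,fy=3.5,interpolation=cv2.INTER_CUBIC))
E
```

```text
t 2.3333 pos [ 0.3849 -0.1251  0.2311] tool delta [0.0133 0.2061 0.0113] turn for jaw||y -1.34 op 0.0002 F [ 0.3 -0.9  1. ]
```

View pics/w1.png

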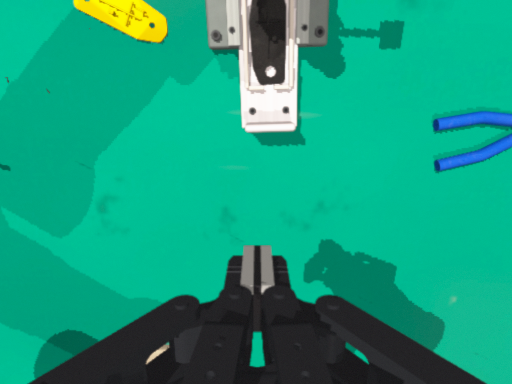

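View pics/t3.png

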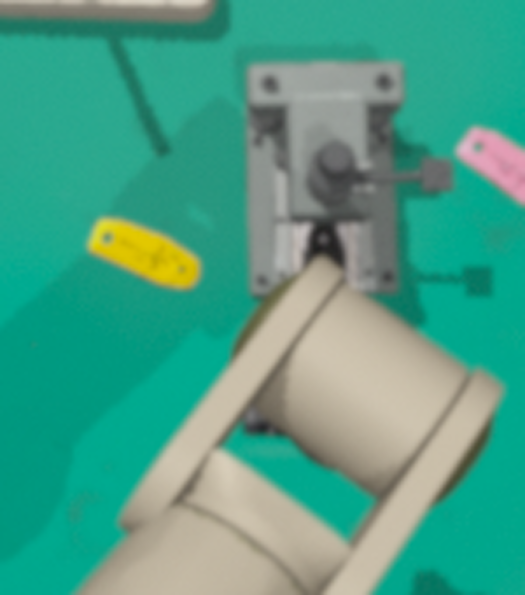

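The wrist view shows the tray from the front: the lip's front edge runs from about (243,131) to (298,131), and the black blade is in the nest. I'll use this to refine the pose.

Run:
```python
from h import *
p=cv2.imread('pics/w1.png');d=np.load('w1d.npy')
cv2.imwrite('pics/w1c.png',cv2.resize(p[0:145,200:335],None,fx=4,fy=4,interpolation=cv2.INTER_CUBIC))
for px in [(245,125),(270,125),(294,125),(270,128),(270,122),(270,118)]: print(px,atd('wrist',px,d[px[1],px[0]]).round(4))
r,l=[atz('wrist',q,.0475) for q in((298,130),(243,131))];print(r,l,np.linalg.norm(r-l))
for q in((208,47),(328,45),(207,0),(327,0)):print(atz('wrist',q,.012).round(4))
```

```text
(245, 125) [ 0.4335 -0.1154  0.0463]
(270, 125) [ 0.4342 -0.1408  0.0473]
(294, 125) [ 0.4346 -0.1652  0.0467]
(270, 128) [ 0.4313 -0.1409  0.0483]
(270, 122) [ 0.4359 -0.1414  0.0332]
(270, 118) [ 0.439  -0.1418  0.0203]
[ 0.42978985 -0.16947997  0.0475    ] [ 0.42763929 -0.11350289  0.0475    ] 0.05601837309791293
[ 0.5087 -0.0752  0.012 ]
[ 0.5132 -0.1999  0.012 ]
[ 0.551  -0.0755  0.012 ]
[ 0.5536 -0.195   0.012 ]
```

View pics/w1c.png

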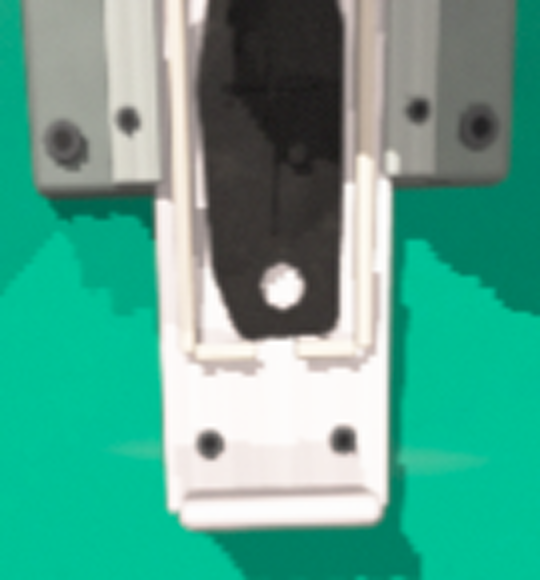

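```bash
sed -i "s/^V=.*/V=(.5825,-.128,.06)/" h.py
python3 -c "
from h import *
go((-.21,0,.028))"
```

```text
t 2.4333 pos [ 0.3837 -0.1283  0.2309] tool delta [0.0116 0.203  0.0114] turn for jaw||y -2.19 op -0.0001 F [ 0.1 -0.7 -0.6]
```

Call:
{"api": "arm_command", "payload": {
  "increments": [
    [[0.005,0.03,0.005,-2.2],[0.004,0.035,0.003,0],[0.002,0.035,0.002,0],[0,0.035,0,0],[0,0.035,0,0],[0,0.025,0,0],[0,0.008,0,0],[0,0,0,0]]
  ]
}}

```text
time_s: 3.1
tool_pos: [0.3721, -0.1506, 0.0221]
tool_rot: [[-0.999, 0.009, 0.051], [-0.051, -0.011, -0.999], [-0.009, -1.0, 0.011]]
wrist_force: [0.7, 0.5, -0.2]
opening: 0.0004
```

```bash
python3 -c "
from h import *
go((-.166,0,.028))"
```

```text
t 3.1 pos [ 0.3721 -0.1506  0.0221] tool delta [-0.0453 -0.0056 -0.0103] turn for jaw||y -0.54 op 0.0004 F [ 0.7  0.5 -0.2]
```

Call:
{"api": "arm_command", "payload": {
  "increments": [
    [[0,-0.005,-0.008,-0.5],[-0.015,0,-0.002,0],[-0.015,0,0,0],[-0.006,0,0,0],[0,0,0,0]]
  ]
}}

```text
time_s: 3.52
tool_pos: [0.4083, -0.1406, 0.0318]
tool_rot: [[-0.998, 0.012, 0.055], [-0.055, -0.013, -0.998], [-0.011, -1.0, 0.014]]
wrist_force: [0.1, -0.1, -0.5]
opening: 0.0002
```

```bash
python3 -c "
from h import *
go((-.166+.0665,0,.028))"
```

```text
t 3.5167 pos [ 0.4083 -0.1406  0.0318] tool delta [-0.0751  0.0046 -0.0026] turn for jaw||y -0.28 op 0.0002 F [ 0.1 -0.1 -0.5]
```

Call:
{"api": "arm_command", "payload": {
  "increments": [
    [[-0.006,0.002,0,-0.3],[-0.01,0,0,0],[-0.01,0,0,0],[-0.01,0,0,0],[-0.01,0,0,0],[-0.01,0,0,0],[0,0,0,0]]
  ]
}}

```text
time_s: 4.1
tool_pos: [0.4607, -0.1375, 0.0314]
tool_rot: [[-0.998, 0.002, 0.063], [-0.063, -0.013, -0.998], [-0.001, -1.0, 0.013]]
wrist_force: [-3.3, -1.2, 2.4]
opening: 0.0001
```

```bash
python3 -c "
from h import *
go((-.166+.0665,0,.028))"
```

```text
t 4.1 pos [ 0.4607 -0.1375  0.0314] tool delta [-0.0226  0.0033 -0.0021] turn for jaw||y 0.16 op 0.0001 F [-3.3 -1.2  2.4]
```

Spring force of about 3 N shows the fingers are on the lip. Next I'll continue to the stop, where the force should jump.

Call:
{"api": "arm_command", "payload": {
  "increments": [
    [[-0.01,0,0,0],[-0.006,0,0,0],[-0.003,0,0,0],[-0.003,0,0,0],[-0.002,0,0,0]]
  ]
}}

```text
time_s: 4.52
tool_pos: [0.4797, -0.1361, 0.0312]
tool_rot: [[-0.998, -0.008, 0.064], [-0.064, -0.011, -0.998], [0.009, -1.0, 0.011]]
wrist_force: [-3.9, -1.9, 1.7]
opening: 0.0003
```

Call:
{"api": "arm_command", "payload": {
  "increments": [
    [[-0.003,0,0,0],[-0.003,0,0,0],[-0.003,0,0,0]]
  ]
}}

```text
time_s: 4.77
tool_pos: [0.4849, -0.1357, 0.0311]
tool_rot: [[-0.998, -0.017, 0.065], [-0.065, -0.01, -0.998], [0.017, -1.0, 0.009]]
wrist_force: [-24.2, -7.5, 14.5]
opening: 0.0004
```

The force jumped to 24 N at x=0.485, which is where I expected the stop. Backing off.

Call:
{"api": "arm_command", "payload": {
  "increments": [
    [[-0.001,0,0,0],[0.01,0,0,0],[0.03,0,0,0],[0.035,0,0,0],[0.03,0,0,0],[0.01,-0.02,0,0],[0,-0.035,0,0],[0,-0.035,0,0],[0,-0.035,0,0],[0,-0.035,0,0],[0,-0.03,0,0],[0,0,0,0]]
  ],
  "fingers": 0.0
}}

```text
time_s: 5.77
tool_pos: [0.3658, -0.1389, 0.2321]
tool_rot: [[-0.998, -0.011, 0.064], [-0.064, -0.008, -0.998], [0.011, -1.0, 0.007]]
wrist_force: [0.2, 0.1, 0.3]
opening: 0.0427
```

Run:
```python
from h import *
go((0,0,.26))
p,d=grab_frame('wrist');cv2.imwrite('pics/w2.png',p)
for px in [(x,y) for y in range(60,140,6) for x in (250,270)]: print(px,atd('wrist',px,d[px[1],px[0]]).round(4))
```

```text
t 5.7667 pos [ 0.3658 -0.1389  0.2321] tool delta [-0.2166 -0.0303  0.0032] turn for jaw||y 0.24 op 0.0427 F [0.2 0.1 0.3]
(250, 60) [ 0.4754 -0.1248 -0.0023]
(270, 60) [ 0.4767 -0.1464 -0.0011]
(250, 66) [ 0.4694 -0.1251 -0.0022]
(270, 66) [ 0.4708 -0.1469 -0.002 ]
(250, 72) [ 0.4634 -0.1255 -0.0022]
(270, 72) [ 0.4647 -0.1474 -0.0012]
(250, 78) [ 0.4572 -0.1258 -0.0024]
(270, 78) [ 0.4586 -0.1479 -0.0024]
(250, 84) [ 0.451  -0.1262 -0.0012]
(270, 84) [ 0.4524 -0.1483 -0.0016]
(250, 90) [ 0.4447 -0.1265 -0.0014]
(270, 90) [ 0.4461 -0.1488 -0.0014]
(250, 96) [ 0.4384 -0.1269 -0.0009]
(270, 96) [ 0.4398 -0.1493 -0.0017]
(250, 102) [ 0.4319 -0.1272 -0.0018]
(270, 102) [ 0.4333 -0.1498 -0.0019]
(250, 108) [ 0.4254 -0.1276 -0.0012]
(270, 108) [ 0.4268 -0.1504 -0.003 ]
(250, 114) [ 0.4188 -0.128  -0.0018]
(270, 114) [ 0.4202 -0.1509 -0.0026]
(250, 120) [ 0.412  -0.1283 -0.0025]
(270, 120) [ 0.4135 -0.1514 -0.0021]
(250, 126) [ 0.4051 -0.1287 -0.0036]
(270, 126) [ 4.070e-01 -1.518e-01 -2.000e-04]
(250, 132) [ 0.3985 -0.1291 -0.0018]
(270, 132) [ 0.4    -0.1524 -0.001 ]
(250, 138) [ 0.3914 -0.1295 -0.0028]
(270, 138) [ 0.3931 -0.1529 -0.001 ]
```

View pics/w2.png

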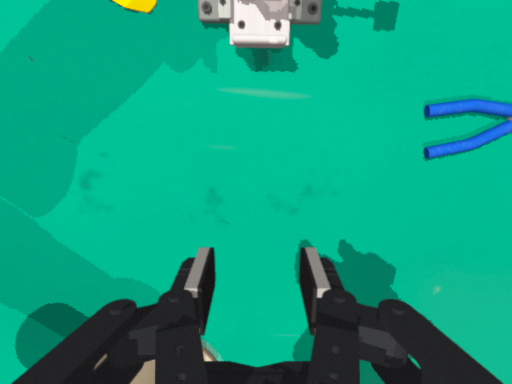

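Call:
{"api": "arm_command", "payload": {
  "increments": [
    [[-0.03,-0.012,0,0.2],[-0.025,-0.01,0,0],[-0.02,-0.01,0,0],[-0.01,-0.005,0,0],[0,0,0,0]]
  ]
}}

```text
time_s: 6.23
tool_pos: [0.4516, -0.131, 0.2606]
tool_rot: [[-0.998, -0.018, 0.059], [-0.059, -0.001, -0.998], [0.018, -1.0, -0.0]]
wrist_force: [0.1, 0.5, -0.8]
opening: 0.0429
```

Run:
```python
from h import *
go((0,0,.26))
p,d=grab_frame('wrist');cv2.imwrite('pics/w3.png',p);np.save('w3d.npy',d)
for n in ('knob','paddle','tray_lip'):
    print(n,[(np.round(q['pixel']).tolist(),round(q['confidence'],2)) for q in models.landmark_of('wrist',n)[:3]])
```

```text
t 6.2333 pos [ 0.4516 -0.131   0.2606] tool delta [-0.1308 -0.0018  0.0048] turn for jaw||y -0.04 op 0.0429 F [ 0.1  0.5 -0.8]
knob []
paddle [([379.0, 17.0], 0.75), ([458.0, 185.0], 0.48)]
tray_lip [([265.0, 128.0], 0.93)]
```

View pics/w3.png

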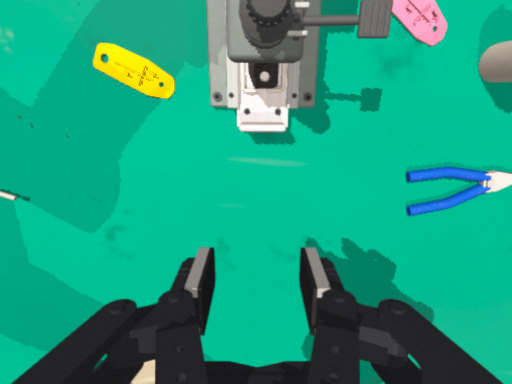

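The tray lip is at (262,128), and the tray has clearly stayed in. The knob is at (269,10) and the paddle at (375,17).

Run:
```python
from h import *
d=np.load('w3d.npy')
for n,px in [('knob',(270,8)),('knob',(262,8)),('pad',(375,17)),('pad',(375,10)),('cap',(270,38)),('lip',(262,126))]:
    print(n,px,atd('wrist',px,d[px[1],px[0]]).round(4))
print('paddle',atz('wrist',(375,17),.133),'lip edge',atz('wrist',(263,131),.0475),'expect lip latched',st((-.095,0,.0475)))
p=cv2.imread('pics/w3.png');cv2.imwrite('pics/w3c.png',cv2.resize(p[0:140,200:400],None,fx=4,fy=4,interpolation=cv2.INTER_CUBIC))
```

```text
knob (270, 8) [ 0.5756 -0.1309  0.1941]
knob (262, 8) [ 0.5752 -0.1264  0.1948]
pad (375, 17) [ 0.586  -0.2109  0.1342]
pad (375, 10) [ 0.5906 -0.2102  0.1334]
cap (270, 38) [ 0.5646 -0.1331  0.1592]
lip (262, 126) [ 0.4915 -0.1338  0.048 ]
paddle [ 0.58621392 -0.21123685  0.133     ] lip edge [ 0.48608648 -0.13528205  0.0475    ] expect lip latched [ 0.48767095 -0.13369658  0.0475    ]
```

View pics/w3c.png

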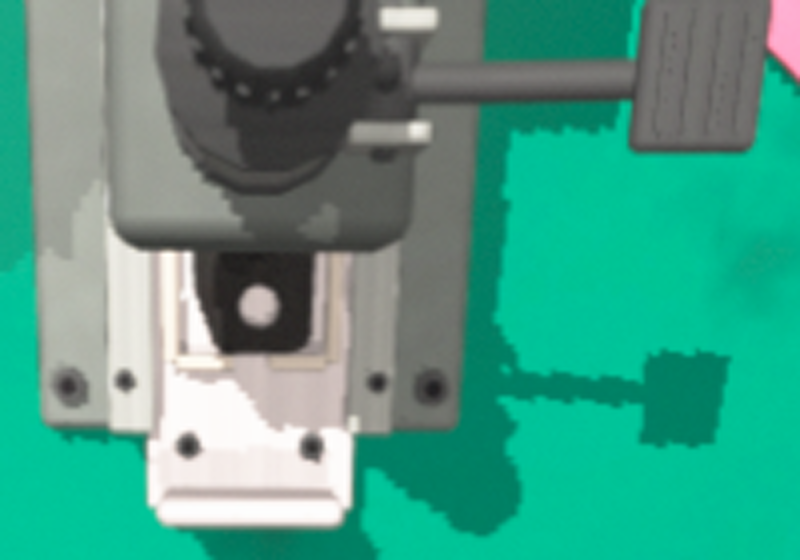

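Call:
{"api": "arm_command", "payload": {
  "increments": [
    [[-0.03,0,0.002,0],[-0.03,0,0.001,0],[-0.03,0,0.001,0],[-0.025,0.005,0,0],[-0.01,0,0,0],[0,0,0,0]]
  ]
}}

```text
time_s: 6.93
tool_pos: [0.5744, -0.1288, 0.2503]
tool_rot: [[-0.998, -0.022, 0.053], [-0.053, 0.001, -0.999], [0.022, -1.0, -0.002]]
wrist_force: [-0.2, 0.6, 0.6]
opening: 0.0426
```

```bash
sed -i "s/^V=.*/V=(.5815,-.129,.06)/" h.py
python3 - <<'E'
from h import *
go((0,0,.168))
p,d=grab_frame('wrist');cv2.imwrite('pics/w4.png',p)
p,d=grab_frame('scene');cv2.imwrite('pics/s4.png',cv2.resize(p[150:270,220:350],None,fx=5,fy=5,interpolation=cv2.INTER_CUBIC))
E
```

```text
t 6.9333 pos [ 0.5744 -0.1288  0.2503] tool delta [-0.009   0.0821  0.0007] turn for jaw||y -0.4 op 0.0426 F [-0.2  0.6  0.6]
```

View pics/w4.png

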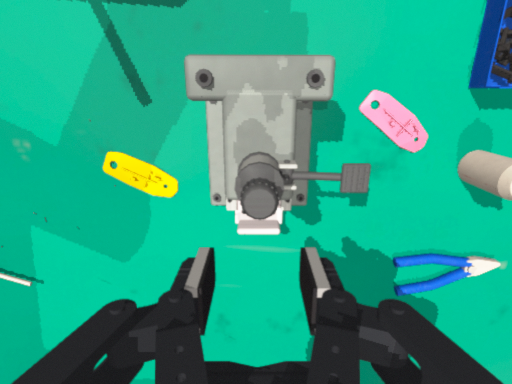

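View pics/s4.png

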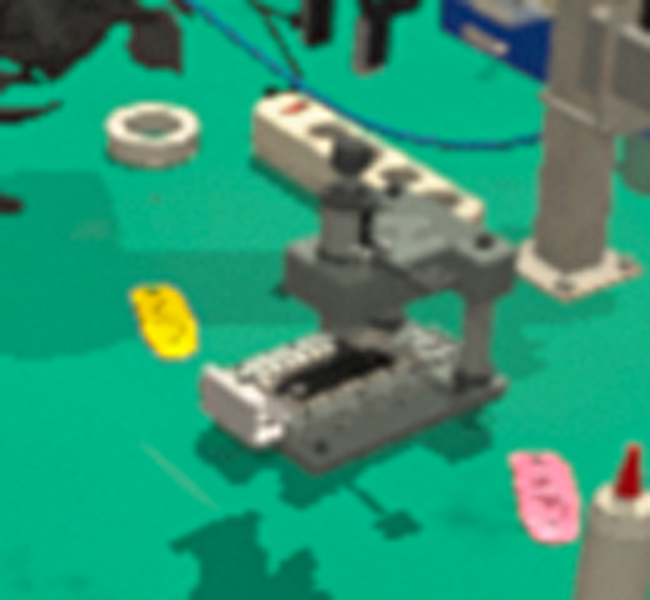

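Run:
```python
from h import *
print(atz('wrist',(260,201),.192), atz('wrist',(355,178),.133))
```

```text
[ 0.58348422 -0.12994027  0.192     ] [ 0.58661445 -0.21123288  0.133     ]
```

Call:
{"api": "arm_command", "payload": {
  "increments": [
    [[-0.01,0,0.001,0],[0,0.025,0,0],[0,0.025,0,0],[0,0.015,0,0],[0,0.01,0,0],[0,0,0,0]]
  ]
}}

```text
time_s: 7.53
tool_pos: [0.5754, -0.1311, 0.1762]
tool_rot: [[-0.999, -0.02, 0.049], [-0.049, -0.001, -0.999], [0.02, -1.0, 0.0]]
wrist_force: [-0.1, -0.3, -1.1]
opening: 0.0428
```

Run:
```python
from h import *
go((0,0,.168))
p,d=grab_frame('wrist');cv2.imwrite('pics/w5.png',p[120:])
```

```text
t 7.5333 pos [ 0.5754 -0.1311  0.1762] tool delta [-0.0064  0.0081 -0.0018] turn for jaw||y -0.63 op 0.0428 F [-0.1 -0.3 -1.1]
```

View pics/w5.png

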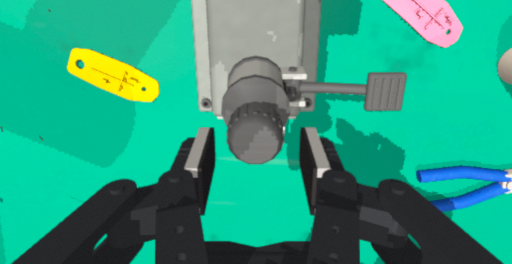

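Call:
{"api": "arm_command", "payload": {
  "increments": [
    [[-0.007,0.004,-0.001,0],[-0.001,0.004,0,0],[0,0,0,0]]
  ]
}}

```text
time_s: 7.83
tool_pos: [0.5841, -0.1306, 0.172]
tool_rot: [[-0.999, -0.014, 0.048], [-0.048, -0.004, -0.999], [0.014, -1.0, 0.003]]
wrist_force: [0.6, -0.6, 0.8]
opening: 0.0427
```

Call:
{"api": "arm_command", "payload": {
  "increments": [
    [[0,0,0,0],[0,0,0,0],[0,0,0,0],[0,0,0,0],[0,0,0,0]]
  ],
  "fingers": -1,
  "grip_force": 70
}}

```text
time_s: 8.25
tool_pos: [0.5843, -0.1298, 0.1734]
tool_rot: [[-0.999, -0.013, 0.049], [-0.049, -0.003, -0.999], [0.013, -1.0, 0.002]]
wrist_force: [-0.4, 0.5, -0.2]
opening: 0.0232
```

Run:
```python
from h import *
go((0,0,.168))
p,d=grab_frame('wrist');cv2.imwrite('pics/w6.png',p[120:])
go((0,0,.168))
```

```text
t 8.25 pos [ 0.5843 -0.1298  0.1734] tool delta [ 0.0027  0.0054 -0.0009] turn for jaw||y -0.66 op 0.0232 F [-0.4  0.5 -0.2]
t 8.3 pos [ 0.5843 -0.1298  0.1734] tool delta [ 0.0027  0.0054 -0.0009] turn for jaw||y -0.66 op 0.0237 F [-0.4  0.7  0.5]
```

View pics/w6.png

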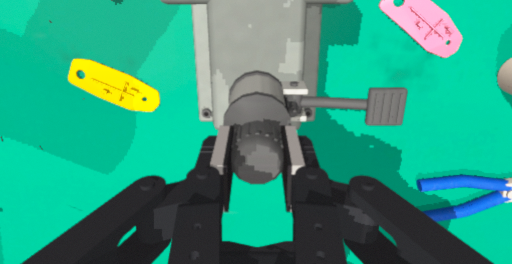

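The knob is gripped, with the opening steady at about 23.5 mm. Drawing it up in steps and watching the force.

Call:
{"api": "arm_command", "payload": {
  "increments": [
    [[0,-0.006,0,0],[0,-0.006,0,0],[0,-0.006,0,0]]
  ]
}}

```text
time_s: 8.55
tool_pos: [0.5843, -0.1297, 0.1905]
tool_rot: [[-0.999, -0.015, 0.048], [-0.048, -0.002, -0.999], [0.015, -1.0, 0.001]]
wrist_force: [3.1, -0.1, -11.2]
opening: 0.0235
```

Call:
{"api": "arm_command", "payload": {
  "increments": [
    [[0,-0.006,0,0],[0,-0.005,0,0],[0,-0.003,0,0],[0,0,0,0]]
  ]
}}

```text
time_s: 8.88
tool_pos: [0.5842, -0.1297, 0.2034]
tool_rot: [[-0.999, -0.018, 0.048], [-0.048, -0.001, -0.999], [0.018, -1.0, 0.0]]
wrist_force: [4.6, -1.3, -14.9]
opening: 0.0236
```

Call:
{"api": "arm_command", "payload": {
  "increments": [
    [[0,-0.002,0,0],[0,-0.001,0,0],[0,0,0,0]]
  ]
}}

```text
time_s: 9.13
tool_pos: [0.5842, -0.1297, 0.2045]
tool_rot: [[-0.999, -0.02, 0.048], [-0.048, -0.0, -0.999], [0.02, -1.0, -0.001]]
wrist_force: [4.5, -1.3, -14.9]
opening: 0.0239
```

Call:
{"api": "arm_command", "payload": {
  "increments": [
    [[0,0.004,0,0],[0,0.003,0,0],[0,0,0,0]]
  ]
}}

```text
time_s: 9.38
tool_pos: [0.5843, -0.1297, 0.1994]
tool_rot: [[-0.999, -0.018, 0.048], [-0.048, -0.001, -0.999], [0.018, -1.0, 0.0]]
wrist_force: [0.8, -0.5, -9.9]
opening: 0.0237
```

Call:
{"api": "arm_command", "payload": {
  "increments": [
    [[0,0.002,0,0],[0,0.001,0,0],[0,0,0,0]]
  ]
}}

```text
time_s: 9.63
tool_pos: [0.5843, -0.1297, 0.1993]
tool_rot: [[-0.999, -0.015, 0.048], [-0.048, -0.002, -0.999], [0.015, -1.0, 0.002]]
wrist_force: [1.4, -0.3, -7.6]
opening: 0.0235
```

The knob won't go lower, so the sear is holding it. I'll open the fingers and withdraw upward.

Call:
{"api": "arm_command", "payload": {
  "increments": [
    [[0,0,0,0],[0,0,0,0],[0,0,0,0],[0,0,0,0]]
  ],
  "fingers": 0.0
}}

```text
time_s: 9.97
tool_pos: [0.5848, -0.13, 0.2007]
tool_rot: [[-0.999, -0.012, 0.048], [-0.048, -0.003, -0.999], [0.013, -1.0, 0.003]]
wrist_force: [0.3, -0.7, 0.4]
opening: 0.0428
```

Call:
{"api": "arm_command", "payload": {
  "increments": [
    [[0,-0.01,0,0],[0,-0.02,0,0],[0,-0.03,0,0],[0,-0.03,0,0],[0,0,0,0]]
  ]
}}

```text
time_s: 10.38
tool_pos: [0.5854, -0.1295, 0.2967]
tool_rot: [[-0.999, -0.013, 0.048], [-0.048, -0.003, -0.999], [0.014, -1.0, 0.002]]
wrist_force: [-0.0, -0.6, 0.4]
opening: 0.043
```

Run:
```python
from h import *
go((0,-.082,.2))
p,d=grab_frame('wrist');cv2.imwrite('pics/w7.png',p);np.save('w7d.npy',d)
p,d=grab_frame('scene');cv2.imwrite('pics/s7.png',cv2.resize(p[150:270,220:350],None,fx=5,fy=5,interpolation=cv2.INTER_CUBIC))
```

```text
t 10.3833 pos [ 0.5854 -0.1295  0.2967] tool delta [0.0016 0.097  0.0811] turn for jaw||y -0.67 op 0.043 F [-0.  -0.6  0.4]
```

View pics/w7.png

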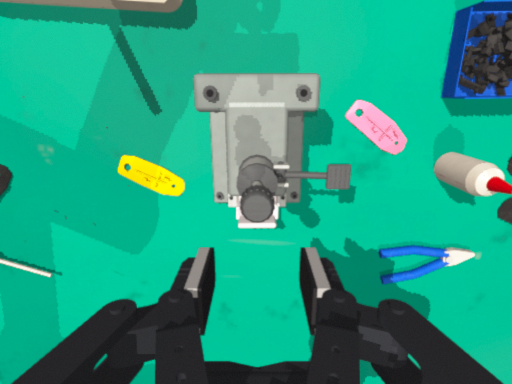

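View pics/s7.png

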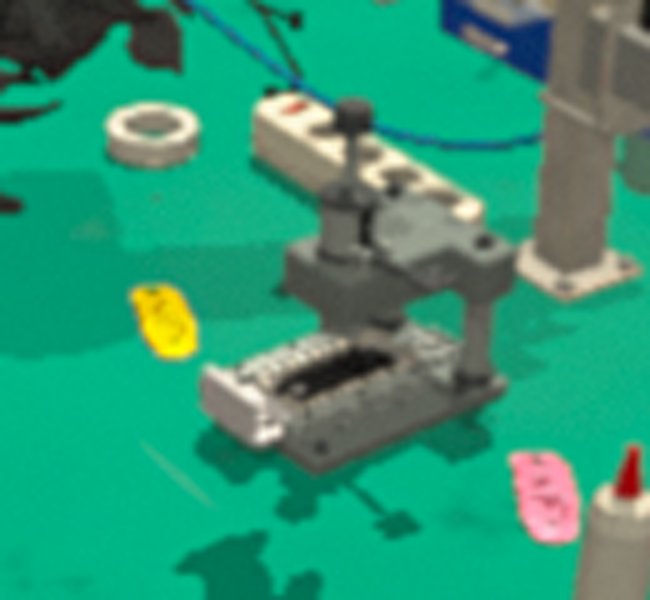

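The scene view shows the knob standing raised, so the striker is cocked, and the tray is still in. Next I'll move over the paddle with the fingers shut.

Call:
{"api": "arm_command", "payload": {
  "increments": [
    [[0,0,0.03,-0.6],[0,0,0.03,0],[0,0.01,0.018,0],[0,0.03,0.002,0],[0,0.02,0,0],[0,0,0,0]]
  ],
  "fingers": -1
}}

```text
time_s: 10.98
tool_pos: [0.5861, -0.2115, 0.2251]
tool_rot: [[-0.998, -0.025, 0.06], [-0.06, 0.003, -0.998], [0.025, -1.0, -0.005]]
wrist_force: [-0.3, -0.2, -0.4]
opening: -0.0001
```

Run:
```python
from h import *
go((0,-.082,.14))
p,d=grab_frame('wrist');cv2.imwrite('pics/w8.png',p)
for q in models.landmark_of('wrist','paddle')[:2]: print(q,atz('wrist',q['pixel'],.133))
```

```text
t 10.9833 pos [ 0.5861 -0.2115  0.2251] tool delta [-0.0025  0.085  -0.0003] turn for jaw||y 0.02 op -0.0001 F [-0.3 -0.2 -0.4]
{'pixel': [259.9, 197.2], 'confidence': 0.91} [ 0.5873343  -0.21343655  0.133     ]
```

View pics/w8.png

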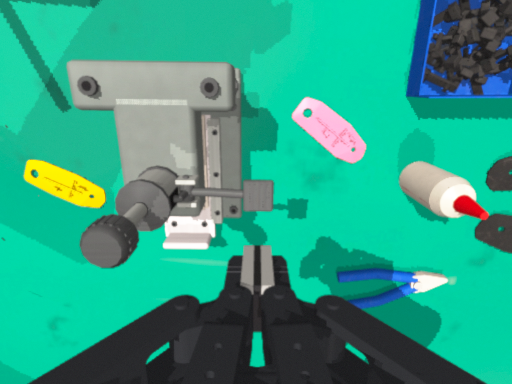

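Call:
{"api": "arm_command", "payload": {
  "increments": [
    [[-0.002,0.03,0,0],[-0.001,0.03,0,0],[0,0.018,0,0],[0,0,0,0]]
  ]
}}

```text
time_s: 11.42
tool_pos: [0.5918, -0.2113, 0.1559]
tool_rot: [[-0.998, -0.01, 0.063], [-0.063, -0.005, -0.998], [0.011, -1.0, 0.004]]
wrist_force: [-0.1, 0.2, -0.7]
opening: -0.0001
```

Run:
```python
from h import *
go((0,-.082,.118))
```

```text
t 11.4167 pos [ 0.5918 -0.2113  0.1559] tool delta [ 0.0049  0.0379 -0.001 ] turn for jaw||y 0.18 op -0.0001 F [-0.1  0.2 -0.7]
```

Call:
{"api": "arm_command", "payload": {
  "increments": [
    [[0.005,0.008,0,0],[0,0.008,0,0],[0,0.008,0,0],[0,0.006,0,0]]
  ]
}}

```text
time_s: 11.75
tool_pos: [0.5898, -0.2122, 0.1324]
tool_rot: [[-0.998, -0.001, 0.065], [-0.065, -0.01, -0.998], [0.002, -1.0, 0.01]]
wrist_force: [-2.2, -0.8, 7.0]
opening: 0.0001
```

Contact at z=0.132, which matches the paddle height. Pressing down now.

Call:
{"api": "arm_command", "payload": {
  "increments": [
    [[0.001,0.006,0,0],[0,0.006,0,0],[0,0.005,0,0],[0,0.003,0,0]]
  ]
}}

```text
time_s: 12.08
tool_pos: [0.5906, -0.2132, 0.1141]
tool_rot: [[-0.998, 0.004, 0.065], [-0.065, -0.013, -0.998], [-0.003, -1.0, 0.014]]
wrist_force: [-2.0, 3.9, 15.5]
opening: -0.0001
```

Call:
{"api": "arm_command", "payload": {
  "increments": [
    [[0,-0.01,0,0],[0,-0.03,0,0],[0,-0.035,0,0],[0,-0.035,0,0],[0,-0.03,0,0],[0,0,0,0]]
  ]
}}

```text
time_s: 12.58
tool_pos: [0.5896, -0.2107, 0.2603]
tool_rot: [[-0.998, 0.0, 0.065], [-0.065, -0.011, -0.998], [0.0, -1.0, 0.011]]
wrist_force: [0.3, -0.4, 0.6]
opening: -0.0002
```

Run:
```python
from h import *
go((0,-.082,.2))
p,d=grab_frame('wrist');cv2.imwrite('pics/w9.png',p)
for n,px in [('knob?',(110,240))]: pass
p,d=grab_frame('scene');cv2.imwrite('pics/s9.png',cv2.resize(p[150:270,220:350],None,fx=5,fy=5,interpolation=cv2.INTER_CUBIC))
```

```text
t 12.5833 pos [ 0.5896 -0.2107  0.2603] tool delta [ 0.0032  0.0603 -0.0007] turn for jaw||y 0.3 op -0.0002 F [ 0.3 -0.4  0.6]
```

View pics/w9.png

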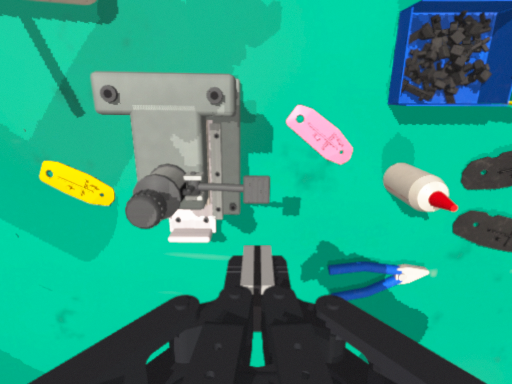

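View pics/s9.png

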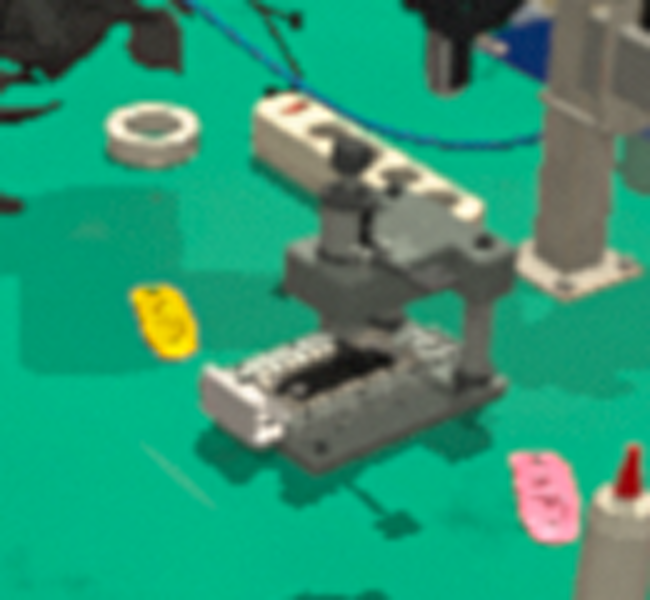

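The knob is back down, the paddle is up, the tray is still in and nothing is touching the robot. Handing in.

```bash
python3 -c "
from h import *
print(close_job())"
```

```text
the job is handed in; nothing more can be done
None
```

The job is done and handed in after about 12.7 s of the 54 s; the hand-in gives no verdict, so the result isn't confirmed.

- **Tray:** I pushed it to the stop, where the force rose to about 24 N, and let go. It stayed in; the wrist camera put it at about 59 mm (57–62 mm required).
- **Striker:** I drew the knob up about 31 mm, where the pull was 14.9 N, as the spring rate predicts. The sear held it at about 26 mm, and the scene picture showed it cocked after I let go.
- **Firing:** I pressed the paddle down about 19 mm, to its stop. The force there was 15.5 N.

**Last checks:** The final pictures show the knob back at rest, the paddle up, the tray in with the blade in its nest, and the cutters and glue bottle where they were. The robot was clear of everything, with wrist force near zero.

I judged the final positions from pictures only and did not measure the blade's distance from the barrel's axis. The mark itself can't be seen under the barrel. The spare blade and screwdriver weren't checked at the end, but the arm never went near them.

The stamp's angle came out between 0.04 and 0.09 rad depending on the camera and the features used. I worked with 0.06, and every contact came within a few millimetres of where that put it.

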